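# Make up two microscope accessory kits

### The job

Make up two microscope kits from the stock on the bench: the tall objective, the oil dropper bottle and the slide box go into the tray with three recesses (slide box lying flat in the long recess, the other two in the square ones, either way round), and the short objective and the eyepiece into the tray with two recesses, one in each. Set each thing down gently, never dropping it, so that it stands upright (as it stood in the stock) on the floor of its recess, and let go of it. Leave the filter ring, the dishes and the jar where they are.

Things in the scene. Friction and masses are not known exactly. Their poses are not given: they have to be found in the camera images.
- tray_three: Kit tray with THREE recesses: fixed white plastic plate 170 x 170 mm, 10 mm thick. Origin: centre of its underside, on the bench; z up. Recesses are 5 mm deep, lined dark, flat floors 5 mm above the origin. One long recess, 62 mm along x by 104 mm along y, centred at x = -40, y = 0 mm; two square recesses 62 x 62 mm, centred at x = +40, y = +40 mm and x = +40, y = -40 mm.
- tray_two: Kit tray with TWO recesses: fixed white plastic plate 90 mm (x) by 170 mm (y), 10 mm thick. Origin: centre of its underside, on the bench; z up. Two square recesses 62 x 62 mm, 5 mm deep, lined dark (floors 5 mm above the origin), centred at x = 0, y = +40 mm and x = 0, y = -40 mm.
- tall_objective_mid (a point): Tall slim microscope objective, black with aluminium bands, 80 mm high: barrel 30 mm in diameter up to 56 mm, 24 mm from 60 to 69 mm, then a cone to a 12 mm nose; about 0.16 kg. Stands upright, z up. The point is on its axis, half-way up.
- short_objective_mid (a point): Short stout microscope objective, bare aluminium with thin black bands and a 28 mm glass disc on top, 42 mm high: barrel 44 mm in diameter up to 37 mm, bevelled to 38 mm at the top; about 0.16 kg. Grip it a few mm above the middle so that fingertips clear the bench. Stands upright, z up. The point is on its axis, half-way up.
- eyepiece_mid (a point): Microscope eyepiece, 54 mm high: bare aluminium tube 30 mm in diameter for the lower 22 mm, black body 40 mm in diameter from 22 to 44 mm, tapering to 36 mm at the top with a 24 mm glass disc. Grip it by the body, at or just above the middle; about 0.10 kg. Stands upright, z up. The point is on its axis, half-way up.
- dropper_bottle_mid (a point): Closed oil dropper bottle, 72 mm high: amber glass, 32 mm in diameter up to 42 mm, with a paper band, shoulder to 48 mm, black cap 20 mm in diameter ending in a thin spout; about 0.07 kg. Stands upright, z up. The point is on its axis, half-way up.
- slide_box_mid (a point): White closed box for slides with a paper patch on its lid: 42 mm along its x, 84 mm along its y, 40 mm high, lying flat; about 0.12 kg. The point is its centre, 20 mm above its underside; grip it across the 42 mm, some 6 mm above the middle so that fingertips clear the bench and the recess rims.
- filter_ring: Bystander among the stock: flat aluminium filter ring, 48 mm across, 34 mm hole, 9 mm high. Origin: centre of its underside.
- dish_stack: Bystander: stack of two closed round clear culture dishes, 92 mm across, 30 mm high. Origin: centre of its underside.
- jar: Bystander: closed jar, 64 mm across, 75 mm high. Origin: centre of its underside.
Not all that is in view belongs to the job. What is shaped like the tray_two but turquoise or yellow is not meant.

How it is judged (in metres and radians):
At the end, for the whole second after the job is handed in: Each thing is in its own recess of its kit's tray (square recesses either way round, slide box in the long one): centre within 18 mm of the recess centre along each tray axis, on the floor within 3 mm, upright within 0.08 rad, at rest (under 0.02 m/s), not touched by the fingers ((((x of tall_objective_mid in the frame of tray_three between 0.022 and 0.058 m and y of tall_objective_mid in the frame of tray_three between 0.022 and 0.058 m and z of tall_objective_mid in the frame of tray_three between 0.042 and 0.048 m) and (x of dropper_bottle_mid in the frame of tray_three between 0.022 and 0.058 m and y of dropper_bottle_mid in the frame of tray_three between -0.058 and -0.022 m and z of dropper_bottle_mid in the frame of tray_three between 0.038 and 0.044 m)) or ((x of tall_objective_mid in the frame of tray_three between 0.022 and 0.058 m and y of tall_objective_mid in the frame of tray_three between -0.058 and -0.022 m and z of tall_objective_mid in the frame of tray_three between 0.042 and 0.048 m) and (x of dropper_bottle_mid in the frame of tray_three between 0.022 and 0.058 m and y of dropper_bottle_mid in the frame of tray_three between 0.022 and 0.058 m and z of dropper_bottle_mid in the frame of tray_three between 0.038 and 0.044 m))) and (((x of short_objective_mid in the frame of tray_two between -0.018 and 0.018 m and y of short_objective_mid in the frame of tray_two between 0.022 and 0.058 m and z of short_objective_mid in the frame of tray_two between 0.023 and 0.029 m) and (x of eyepiece_mid in the frame of tray_two between -0.018 and 0.018 m and y of eyepiece_mid in the frame of tray_two between -0.058 and -0.022 m and z of eyepiece_mid in the frame of tray_two between 0.029 and 0.035 m)) or ((x of short_objective_mid in the frame of tray_two between -0.018 and 0.018 m and y of short_objective_mid in the frame of tray_two between -0.058 and -0.022 m and z of short_objective_mid in the frame of tray_two between 0.023 and 0.029 m) and (x of eyepiece_mid in the frame of tray_two between -0.018 and 0.018 m and y of eyepiece_mid in the frame of tray_two between 0.022 and 0.058 m and z of eyepiece_mid in the frame of tray_two between 0.029 and 0.035 m))) and x of slide_box_mid in the frame of tray_three between -0.058 and -0.022 m and y of slide_box_mid in the frame of tray_three between -0.018 and 0.018 m and z of slide_box_mid in the frame of tray_three between 0.022 and 0.028 m and angle between each of tall_objective_mid, short_objective_mid, eyepiece_mid, dropper_bottle_mid, slide_box_mid's own z axis and vertical below 0.08 rad and linear speed of each of tall_objective, short_objective, eyepiece, dropper_bottle, slide_box below 0.02 m/s and contact force between each of tall_objective, short_objective, eyepiece, dropper_bottle, slide_box and the fingers below 0.1 N).
It fails at once if the filter ring, the dishes or the jar are moved by more than 25 mm (distance of any of filter_ring, dish_stack, jar from where it was at the start of the episode above 0.025 m).
It fails at once if one of the five kit things is dropped or flung: it moves faster than 0.7 m/s (a free fall of 25 mm) with no finger touching it ((linear speed of tall_objective above 0.7 m/s and contact force between tall_objective and the fingers below 0.05 N) or (linear speed of short_objective above 0.7 m/s and contact force between short_objective and the fingers below 0.05 N) or (linear speed of eyepiece above 0.7 m/s and contact force between eyepiece and the fingers below 0.05 N) or (linear speed of dropper_bottle above 0.7 m/s and contact force between dropper_bottle and the fingers below 0.05 N) or (linear speed of slide_box above 0.7 m/s and contact force between slide_box and the fingers below 0.05 N)).
It also fails if it takes over 144 s, if anything falls off the work surface, if the arm or the gripper's body presses on something with over 40 N, if the wrist force passes 120 N, or if a joint passes its speed limit or range.

### The arm

A 6-joint arm with a two-finger parallel gripper is mounted at the origin on the work surface. World frame = base frame: x ahead of the robot, y to its left, z up, the work surface at z = 0. Lengths are in m, angles in degrees, forces in N, time in s.
With the tool pointing down it reaches from about 0.275 to 0.875 m from the base axis. Payload 12.5 kg.
Tool frame: the origin (TCP) lies between the finger pads; the fingertips stand 19 mm ahead of it and the grasp point (between the pads) is the TCP; z points along the fingers, y is the direction in which the jaws open and shut (so a half turn about z gives the same grasp; the last joint's range is limited). The gripper opens to 85 mm and grips with 20 to 120 N. Pads are 22 mm wide; open, the fingers measure 114 mm over their backs; the gripper's body (76 mm by 85 mm) begins 54 mm behind the grasp point. The pads swing forward as they close: fully open they stand 13 mm farther back than shut.
Start: joints at [64.481, 20.094, 94.641, -0, 65.266, -4.847], TCP at [0.194, 0.515, 0.25] pointing down, gripper open.
Joint ranges: [-157.81, 157.81], [-45, 120.19], [0.68, 151.7], [-89.99, 269.99], [4.06, 180], [-164.3, 164.3]. Speed limits (degrees/s): [127.2, 127.2, 159.86, 180, 180, 180].

### API

Orientations are given as [roll, pitch, yaw] about the fixed x, y, z axes, in that order (R = Rz(yaw) Ry(pitch) Rx(roll)).
In Python, from station import * gives the robot as it stands.
- The arm moves only by the shell command python3 -m inch 'ROWS'. ROWS is JSON, a list of rows, each a list of 3 entries, a list of its own where there are three numbers: the opening, from 0 (shut) to 1 (fully open), then the shift along the world's x, y, z in m, then the turn about the world's z in rad. In form: [[jaw, [tx, ty, tz], roll], ...]. A call has 1 to 5 rows; each row shifts and turns the commanded pose from where the row before left it; what a row does not reach is not made up. A row lasts 1/12 s, in which the tool goes at most 41.7 mm and 7.16 degrees, less where a joint would pass 70% of its speed; a pose out of reach is approached as far as the arm can. A call with a gripper value outside its range is refused whole. The fingers move at their own pace and stop on an object; the grip force is fixed at half the most. Time passes only in rows, so rows that do not move let the fingers close. It gives the time, the measured TCP pose, the force and the opening at its end, in the units of the state.
- observe(): the state, without advancing time (a new reading comes with each control period).
- get_image(name): name is "scene" or "side" or "wrist"; returns a dict with "pixels" (480x640x3 uint8, red, green, blue), "z_map" (480x640 float32, m along the optical axis (not along the pixel's ray), 0 where there is no reading), "mtx" (3x3 intrinsics, pixels), "rvec" (rotation vector, rad) and "tvec" (3), from world to camera coordinates, as OpenCV has them; the wrist camera has in their place "T_tool_cam" (4x4, takes a point from camera to tool coordinates, whose origin is the TCP and whose axes are the flange's). Camera axes: x right, y down, z forward; pixel columns grow to the right and rows downward; lengths in m; the calibration is good to about 2 mm. A picture is of the moment at which its call begins: read the wrist's pose just before it.
- sign_off(): hands the job in, once; it reports no verdict.
The state is a dict: "t": time; "joint_positions": joint angles; "joint_vel": joint speeds; "joint_efforts": joint torques, N m; "ee_pos": TCP position; "ee_rot": TCP orientation; "contact_force": force on the tool from outside, world axes, zero at the start; "wrist_torque": the same for the moment, N m; "width": finger opening in m.
Only numpy, scipy, OpenCV 4.12 (cv2) and the standard library are available. Lean on these libraries where they do the work, as an engineer would, in place of code of your own. Each camera call takes 0.05 s, during which the arm holds its last target.

## Working session

There is one attempt and no reset: what is moved stays moved. The work goes in short steps, Python scripts to look and compute and a shell command to move; the robot and the scene stay as the last step left them, time stands still between calls to the robot, and variables do not carry over. Pictures are saved under pics/ and viewed, and the job is handed in when it is done.

```bash
ls; mkdir -p pics; cat > h.py <<'E'
from station import *
import numpy as np, cv2
def save(n,im): cv2.imwrite('pics/'+n,cv2.cvtColor(im,cv2.COLOR_RGB2BGR))
def world(g,u,v,z=None):
    R,_=cv2.Rodrigues(np.array(g['rvec'],float)); t=np.array(g['tvec'],float).reshape(3)
    z=g['z_map'][v,u] if z is None else z
    K=np.array(g['mtx']); p=np.linalg.inv(K)@np.array([u,v,1.])*z
    return R.T@(p-t)
def cloud(g):
    R,_=cv2.Rodrigues(np.array(g['rvec'],float)); t=np.array(g['tvec'],float).reshape(3)
    K=np.array(g['mtx']);Z=g['z_map'];v,u=np.mgrid[0:480,0:640]
    P=np.stack([(u-K[0,2])/K[0,0]*Z,(v-K[1,2])/K[1,1]*Z,Z],-1)
    return (P-t)@R
E
python3 - <<'E'
from h import *
print(observe())
for n in ['scene','side','wrist']:
    g=get_image(n); save(n+'0.png',g['pixels']); np.savez('/tmp/'+n+'0.npz',**g)
    print(n,{k:np.array(v).round(3).tolist() for k,v in g.items() if k not in('pixels','z_map')}, (g['z_map']>0).mean())
E
```

```text
pics
{'t': 0.0, 'joint_positions': array([ 6.44800479e+01,  2.01241795e+01,  9.46770021e+01, -5.17807949e-04,
        6.52635820e+01, -4.84878024e+00]), 'joint_vel': array([ 0.02147004, -0.03042529, -0.02174723, -0.03167838, -0.05404204,
       -0.07560155]), 'joint_efforts': array([-3.02613280e-04, -5.06097972e+01, -2.91405129e+01, -1.17594896e-04,
        4.66074634e-03,  1.15955309e-04]), 'ee_pos': array([0.19401424, 0.51432273, 0.24975956]), 'ee_rot': array([-1.79935428e+02, -5.00585006e-03,  1.59329042e+02]), 'contact_force': array([-0.18731781,  0.60121044, -0.16234535]), 'wrist_torque': array([0.00478218, 0.06162149, 0.02771246]), 'width': 0.08553929385538388}
scene {'mtx': [[493.225, 0.0, 321.327], [0.0, 493.225, 231.636], [0.0, 0.0, 1.0]], 'rvec': [1.536, 1.748, -0.91], 'tvec': [-0.018, -0.202, 1.489]} 0.996025390625
side {'mtx': [[494.288, 0.0, 320.118], [0.0, 494.288, 239.122], [0.0, 0.0, 1.0]], 'rvec': [0.993, -2.441, 1.066], 'tvec': [0.377, 0.239, 1.095]} 0.996005859375
wrist {'mtx': [[334.36, 0.0, 318.989], [0.0, 334.36, 236.341], [0.0, 0.0, 1.0]], 'T_tool_cam': [[-0.001, -0.965, -0.263, 0.066], [1.0, -0.001, 0.0, -0.0], [-0.001, -0.263, 0.965, -0.124], [0.0, 0.0, 0.0, 1.0]]} 0.9916471354166667
```

View pics/scene0.png

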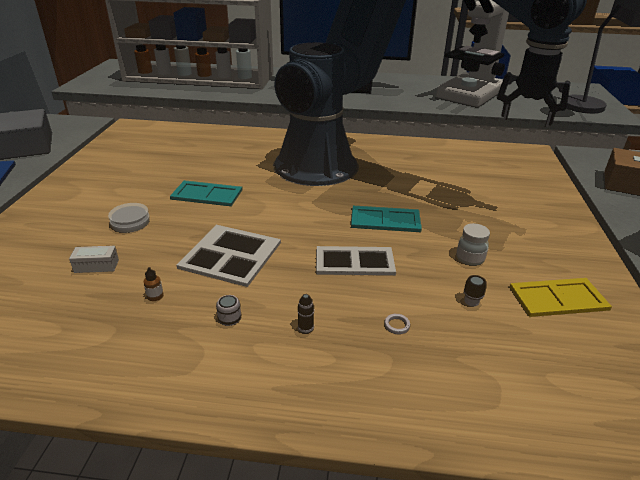

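View pics/side0.png

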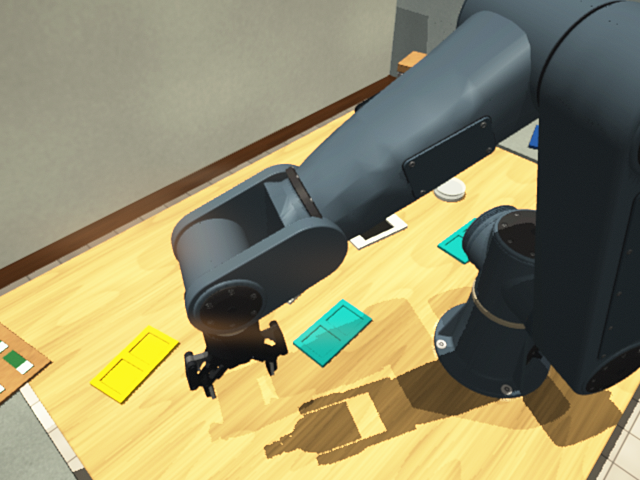

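View pics/wrist0.png

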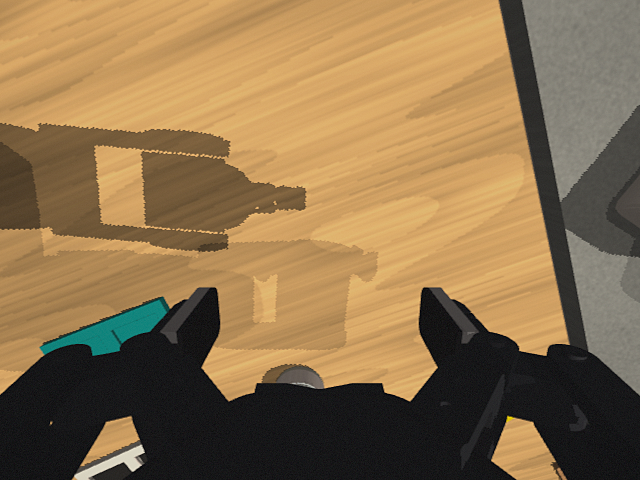

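The scene view shows:
- **Stock:** slide box (94,259), dropper bottle (152,285), short objective (228,310), tall objective (306,313), eyepiece (475,290).
- **Bystanders:** ring (397,324), jar (474,244), dishes (129,216).
- **Trays:** white tray_three (230,253). Candidates for tray_two are white (356,260), turquoise (207,192) and (387,218), and yellow (560,296). The white one at (356,260) fits the description.

Next I'll enlarge to confirm and measure from the depth map.

```bash
python3 - <<'E'
from h import *
g=dict(np.load('/tmp/scene0.npz')); P=cloud(g)
c=g['pixels'][180:345,60:500]; save('crop0.png',cv2.resize(c,None,fx=1.8,fy=1.8,interpolation=cv2.INTER_CUBIC))
b=P[330:420,200:500,2]; print('bench z',np.median(b))
X,Y,Z=P[...,0],P[...,1],P[...,2]
m=((Z>0.005)&(Z<0.11)&(X>0.15)&(X<1)&(abs(Y)<.8)&(g['z_map']>0)).astype(np.uint8)
n,l,st,ce=cv2.connectedComponentsWithStats(m)
for i in range(1,n):
    if st[i,4]<40: continue
    q=P[l==i]; zt=np.percentile(q[:,2],98); top=q[q[:,2]>zt-.006]
    print(st[i],'zmax',zt.round(4),'x',q[:,0].min().round(3),q[:,0].max().round(3),'y',q[:,1].min().round(3),q[:,1].max().round(3),'topmid',((top.min(0)+top.max(0))/2).round(4))
E
```

```text
bench z -0.00038251347707837655
[170 180  72  25 830] zmax 0.0117 x 0.168 0.271 y -0.355 -0.179 topmid [ 0.2197 -0.2673  0.0092]
[108 203  42  28 913] zmax 0.0316 x 0.336 0.429 y -0.456 -0.362 topmid [ 0.3819 -0.4089  0.0294]
[ 351  205   71   26 1035] zmax 0.0115 x 0.229 0.329 y 0.129 0.299 topmid [0.2787 0.214  0.0097]
[ 456  223   34   42 1067] zmax 0.0763 x 0.379 0.444 y 0.373 0.436 topmid [0.4089 0.4058 0.0738]
[ 177  225  104   60 2605] zmax 0.0116 x 0.375 0.578 y -0.231 -0.028 topmid [ 0.4766 -0.1297  0.0094]
[  69  246   50   26 1083] zmax 0.0414 x 0.526 0.587 y -0.448 -0.36 topmid [ 0.5586 -0.4039  0.039 ]
[ 317  246   79   28 1505] zmax 0.0118 x 0.407 0.52 y 0.06 0.236 topmid [0.4636 0.1479 0.0094]
[144 267  19  33 440] zmax 0.0686 x 0.618 0.65 y -0.257 -0.225 topmid [ 0.6336 -0.2413  0.0679]
[464 275  22  29 510] zmax 0.0558 x 0.54 0.58 y 0.37 0.409 topmid [0.5599 0.3892 0.0538]
[ 510  278  102   38 2095] zmax 0.0119 x 0.46 0.59 y 0.475 0.661 topmid [0.5243 0.5679 0.0098]
[216 295  25  29 602] zmax 0.0435 x 0.651 0.695 y -0.099 -0.055 topmid [ 0.6718 -0.0775  0.041 ]
[298 294  16  38 538] zmax 0.0803 x 0.673 0.695 y 0.056 0.085 topmid [0.6807 0.0704 0.0778]
[385 314  25  19 221] zmax 0.0111 x 0.624 0.672 y 0.217 0.262 topmid [0.6482 0.2396 0.0094]
```

View pics/crop0.png

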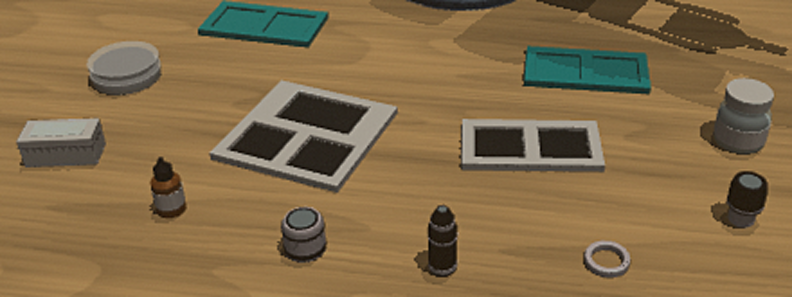

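```bash
cat > fit.py <<'E'
from h import *
g=dict(np.load('/tmp/scene0.npz')); P=cloud(g); X,Y,Z=P[...,0],P[...,1],P[...,2]
def rect(cx,cy,r,zl,zh):
    m=(np.hypot(X-cx,Y-cy)<r)&(Z>zl)&(Z<zh)
    return cv2.minAreaRect(P[m][:,:2].astype(np.float32)*1000), m
for n,cx,cy,r,zl,zh in [('three',.477,-.13,.13,.007,.013),('two',.4636,.148,.11,.007,.013),('box',.556,-.404,.06,.036,.045)]:
    print(n,rect(cx,cy,r,zl,zh)[0])
# recess floors: dark pixels
gray=g['pixels'].max(2)
for n,cx,cy,r in [('three',.477,-.13,.1),('two',.4636,.148,.09)]:
    m=((np.hypot(X-cx,Y-cy)<r)&(gray<70)&(Z<.009)).astype(np.uint8)
    k,l,st,ce=cv2.connectedComponentsWithStats(m)
    for i in range(1,k):
        if st[i,4]>60: print(n,st[i],cv2.minAreaRect(P[l==i][:,:2].astype(np.float32)*1000),'z',np.median(Z[l==i]).round(4))
E
python3 fit.py
```

```text
three ((476.37158203125, -129.9559783935547), (172.203125, 174.82098388671875), 76.85380554199219)
two ((462.3698425292969, 148.68504333496094), (96.68722534179688, 169.26922607421875), 6.72060489654541)
box ((556.5812377929688, -404.59039306640625), (46.459075927734375, 84.5613784790039), 10.634520530700684)
three [214 232  50  22 619] ((434.453125, -122.64816284179688), (102.15074157714844, 62.195919036865234), 77.9078140258789) z 0.0047
three [188 248  36  21 422] ((502.9108581542969, -179.3346710205078), (58.609561920166016, 59.67351531982422), 78.4222640991211) z 0.0046
three [219 256  37  22 450] ((521.241455078125, -101.72282409667969), (59.504859924316406, 61.25670623779297), 75.91789245605469) z 0.0048
three [189 269  46  15 106] ((558.2297973632812, -150.08262634277344), (110.22760772705078, 5.798949718475342), 76.55947875976562) z 0.0033
three [220 458  58  22 849] ((544.609375, -128.803466796875), (62.13691329956055, 175.853759765625), 0.7327032089233398) z -0.7506
two [324 251  27  16 406] ((462.351806640625, 108.5617904663086), (61.224403381347656, 57.641109466552734), 6.571566104888916) z 0.0048
two [359 252  30  16 418] ((454.8449401855469, 188.13514709472656), (63.70513916015625, 60.20556640625), 6.358104705810547) z 0.0049
two [317 470  47  10 304] ((529.3682861328125, 148.9415283203125), (31.010318756103516, 137.83091735839844), 0.11955208331346512) z -0.7504
```

```bash
python3 -m inch '[[1,[0.036,-0.012,0],-0.11],[1,[0.037,-0.013,0],-0.11],[1,[0.037,-0.013,0],-0.11],[1,[0.037,-0.013,0],-0.11],[1,[0.037,-0.013,0],-0.11]]'; python3 -m inch '[[1,[0.037,-0.013,0],-0.11],[1,[0.037,-0.013,0],-0.11],[1,[0.037,-0.013,0],-0.11],[1,[0.036,-0.012,0],-0.11],[1,[0.035,-0.01,0],-0.115]]'; python3 -m inch '[[1,[0,0,0],0],[1,[0,0,0],0]]'; cat > wr.py <<'E'
from h import *
from scipy.spatial.transform import Rotation as Ro
def wcloud(tag):
    s=observe(); g=get_image('wrist'); save(tag+'.png',g['pixels'])
    T=np.array(g['T_tool_cam']);W=np.eye(4);W[:3,:3]=Ro.from_euler('xyz',s['ee_rot'],degrees=True).as_matrix();W[:3,3]=s['ee_pos'];M=W@T
    K=np.array(g['mtx']);Z=g['z_map'];v,u=np.mgrid[0:480,0:640]
    p=np.stack([(u-K[0,2])/K[0,0]*Z,(v-K[1,2])/K[1,1]*Z,Z],-1)
    P=p@M[:3,:3].T+M[:3,3]; P[Z<=0]=np.nan
    return s,g,P
E
cat > see.py <<'E'
import sys
from wr import *
tag,cx,cy,r,zl,zh=sys.argv[1],*map(float,sys.argv[2:7])
s,g,P=wcloud(tag); X,Y,Z=P[...,0],P[...,1],P[...,2]
print('tcp',s['ee_pos'].round(4),s['ee_rot'].round(2),'j',s['joint_positions'].round(1),'w',round(s['width'],4),'t',s['t'])
m=(np.hypot(X-cx,Y-cy)<r)&(Z>zl)&(Z<zh); v,u=np.nonzero(m)
if m.sum()>10:
    q=P[m]; print('n',m.sum(),'px',u.mean().round(),v.mean().round(),'zmed/98',np.median(q[:,2]).round(4),np.percentile(q[:,2],98).round(4))
    c,rr=cv2.minEnclosingCircle(q[:,:2].astype(np.float32)*1000);print('circle',np.round(c,1),round(rr,1))
    print('rect',cv2.minAreaRect(q[:,:2].astype(np.float32)*1000))
E
python3 see.py w1 .56 .389 .05 .03 .1
```

```text
t: 0.57
ee_pos: [0.3797, 0.4496, 0.2501]
ee_rot: [-180.0, 0.0, 127.5]
contact_force: [-0.4, 0.3, -0.8]
width: 0.0852
t: 0.98
ee_pos: [0.5619, 0.3882, 0.25]
ee_rot: [-180.0, 0.0, 95.7]
contact_force: [-0.3, 0.5, 0.2]
width: 0.0855
t: 1.15
ee_pos: [0.5612, 0.3885, 0.2492]
ee_rot: [-179.9, 0.0, 95.9]
contact_force: [-0.7, 0.7, 0.5]
width: 0.0853
tcp [0.5612 0.3885 0.2492] [-1.7993e+02  3.0000e-02  9.5900e+01] j [30.8 34.3 72.7  0.  73.2 24.9] w 0.0853 t 1.15
n 1273 px 315.0 211.0 zmed/98 0.0543 0.0561
circle [557.3 390.1] 19.9
rect ((557.4641723632812, 390.729248046875), (37.481712341308594, 38.91761016845703), 81.27899932861328)
```

View pics/w1.png

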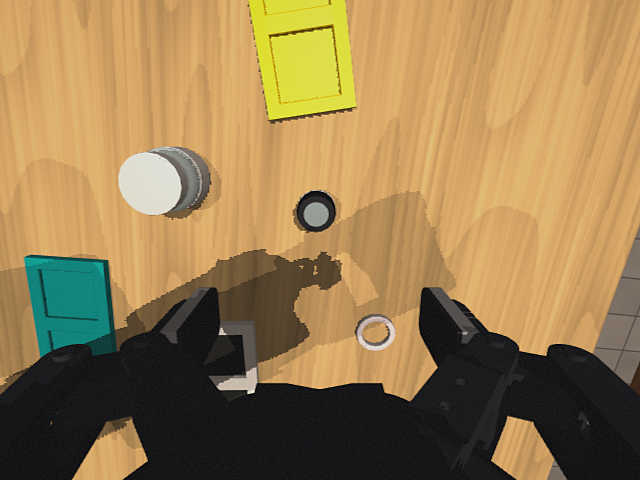

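The wrist view shows the eyepiece at (315,211), with a black body and a glass top. It measures (557,390) mm there against (560,389) in the scene view, with its top at about 54–56 mm.

```bash
python3 -m inch '[[1,[-0.002,0.001,-0.035],0],[1,[0,0,-0.04],0],[1,[0,0,-0.04],0],[1,[0,0,-0.04],0],[1,[0,0,-0.033],0]]'; python3 -m inch '[[1,[0,0,-0.02],0],[1,[0,0,-0.010],0],[1,[0,0,0],0],[0.1,[0,0,0],0],[0.1,[0,0,0],0]]'; python3 -m inch '[[0.1,[0,0,0],0],[0.1,[0,0,0],0],[0.1,[0,0,0],0],[0.1,[0,0,0],0],[0.1,[0,0,0],0]]'
```

```text
t: 1.62
ee_pos: [0.5559, 0.391, 0.0599]
ee_rot: [-179.9, 0.0, 96.2]
contact_force: [0.7, 0.3, 0.4]
width: 0.0854
t: 2.03
ee_pos: [0.5587, 0.3915, 0.0344]
ee_rot: [179.9, -0.1, 96.1]
contact_force: [0.1, -0.7, 0.2]
width: 0.064
t: 2.45
ee_pos: [0.5587, 0.3911, 0.0342]
ee_rot: [179.9, -0.1, 96.0]
contact_force: [-3.6, -0.8, 7.8]
width: 0.0382
```

```bash
python3 -m inch '[[0.1,[0,0,0],0],[0.1,[0,0,0.005],0],[0.1,[0,0,0.01],0],[0.1,[0,0,0.02],0],[0.1,[0,0,0.03],0]]';python3 -m inch '[[0.1,[0,0,0.03],0],[0.1,[0,0,0.02],0],[0.1,[0,0,0],0],[0.1,[0,0,0],0]]'; python3 see.py w2 .56 .389 .05 .03 .3
```

```text
t: 2.87
ee_pos: [0.5571, 0.3899, 0.0966]
ee_rot: [-179.8, 0.1, 96.0]
contact_force: [-0.2, 0.4, -0.5]
width: 0.0385
t: 3.2
ee_pos: [0.5585, 0.3908, 0.149]
ee_rot: [179.9, -0.1, 96.0]
contact_force: [1.0, -0.1, -1.6]
width: 0.0386
tcp [0.5585 0.3908 0.149 ] [ 1.7986e+02 -7.0000e-02  9.6020e+01] j [31.1 39.6 78.1  0.  62.2 25.1] w 0.0386 t 3.2
n 67996 px 331.0 393.0 zmed/98 0.2063 0.2327
circle [560. 389.] 50.0
rect ((559.6124877929688, 391.63250732421875), (99.81575775146484, 40.7603874206543), 6.544371604919434)
```

View pics/w2.png

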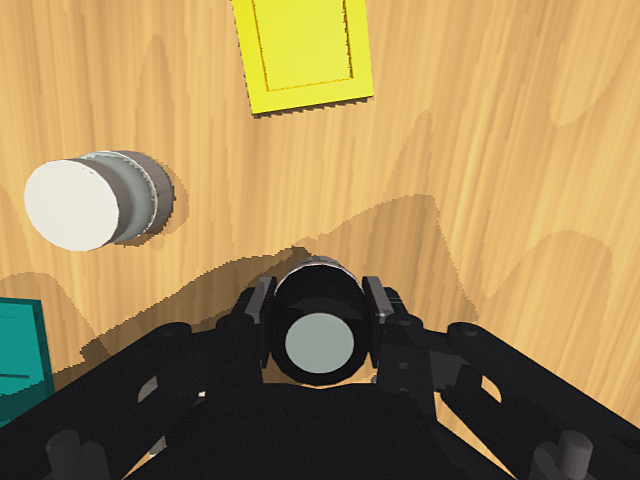

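The eyepiece is held between the pads at (318,320). Next I'll check its tilt and its offset in the grip.

```bash
cat > held.py <<'E'
import sys
from wr import *
u0,v0,r=map(int,sys.argv[2:5]); s,g,P=wcloud(sys.argv[1])
v,u=np.mgrid[0:480,0:640]; q=P[(np.hypot(u-u0,v-v0)<r)]; q=q[~np.isnan(q[:,0])]
A=np.c_[q[:,:2]-q[:,:2].mean(0),np.ones(len(q))]; c=np.linalg.lstsq(A,q[:,2],rcond=None)[0]
print('mean',q.mean(0).round(4),'rel tcp',(q.mean(0)-s['ee_pos']).round(4),'tilt rad',np.round(c[:2],3),'res',np.std(q[:,2]-A@c).round(4))
E
python3 held.py w3 319 343 25
```

```text
mean [0.558  0.3895 0.1678] rel tcp [ 0.0001 -0.001   0.0204] tilt rad [-0.001  0.005] res 0.0005
```

```bash
python3 -m inch '[[0.1,[-0.016,-0.034,0],0],[0.1,[-0.017,-0.034,0],0],[0.1,[-0.017,-0.034,0],0],[0.1,[-0.017,-0.034,0],0],[0.1,[-0.017,-0.034,0],0]]';python3 -m inch '[[0.1,[-0.016,-0.031,0],0],[0.1,[0,0,-0.01],0],[0.1,[0,0,0],0]]'; python3 - <<'E'
from wr import *
s,g,P=wcloud('w4'); print(s['ee_pos'],s['ee_rot'])
X,Y,Z=P[...,0],P[...,1],P[...,2]
gray=g['pixels'].max(2)
m=(np.hypot(X-.4636,Y-.148)<.12)&(Z>.006)&(Z<.014)&(gray>90)
print(cv2.minAreaRect(P[m][:,:2].astype(np.float32)*1000))
m=((np.hypot(X-.4636,Y-.148)<.1)&(Z<.0075)&(Z>.002)&(gray<70)).astype(np.uint8)
k,l,st,ce=cv2.connectedComponentsWithStats(m)
for i in range(1,k):
  if st[i,4]>150: print(st[i],cv2.minAreaRect(P[l==i][:,:2].astype(np.float32)*1000),np.nanmedian(Z[l==i]))
g=get_image('scene'); save('s1.png',g['pixels'])
E
```

```text
t: 3.72
ee_pos: [0.4723, 0.2189, 0.146]
ee_rot: [-179.9, 0.0, 96.0]
contact_force: [0.6, -0.6, -0.8]
width: 0.0383
t: 3.97
ee_pos: [0.4567, 0.1882, 0.1356]
ee_rot: [-179.8, 0.0, 95.9]
contact_force: [0.0, 1.0, -0.7]
width: 0.0381
[0.45668297 0.18818815 0.13555594] [-1.79798606e+02  3.81578802e-02  9.59050010e+01]
((460.62249755859375, 147.4090576171875), (90.25463104248047, 170.86904907226562), 6.826511859893799)
[ 280  195   78   75 4928] ((456.32025146484375, 187.779052734375), (59.41770553588867, 59.695980072021484), 6.567831516265869) 0.0058012892193444465
```

View pics/w4.png

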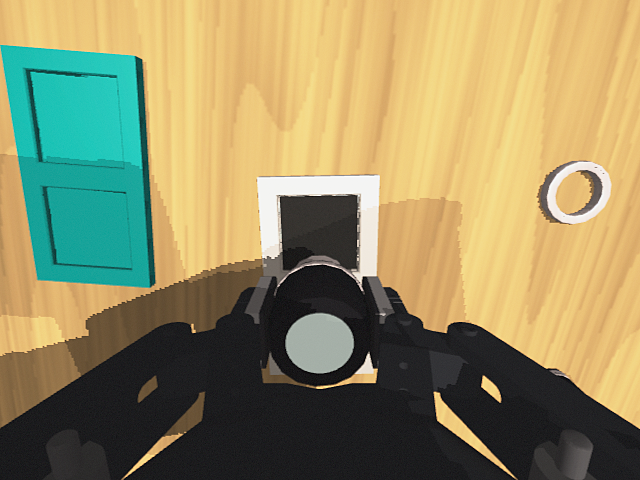

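The white tray's far recess shows behind the eyepiece at (320,232), and the position agrees within 1 mm, so I'm lowering.

```bash
python3 -m inch '[[0.1,[0,0,-0.03],0],[0.1,[0,0,-0.03],0],[0.1,[0,0,-0.02],0],[0.1,[0,0,-0.01],0],[0.1,[0,0,0],0]]';python3 -m inch '[[0.1,[0,0,-0.003],0],[0.1,[0,0,0],0],[0.1,[0,0,0],0]]'
```

```text
t: 4.48
ee_pos: [0.4575, 0.19, 0.0454]
ee_rot: [-179.8, 0.0, 96.1]
contact_force: [-0.0, -1.0, -1.6]
width: 0.0385
t: 4.73
ee_pos: [0.4588, 0.1899, 0.0452]
ee_rot: [179.9, -0.0, 96.0]
contact_force: [-0.5, -0.0, -1.8]
width: 0.0383
```

```bash
python3 -m inch '[[0.1,[0,0,-0.002],0],[0.1,[0,0,0],0]]';python3 -m inch '[[0.1,[0,0,-0.0015],0],[0.1,[0,0,0],0],[0.1,[0,0,0],0]]'
```

```text
t: 4.9
ee_pos: [0.4584, 0.1897, 0.0427]
ee_rot: [179.9, -0.0, 96.0]
contact_force: [-0.1, -0.3, -0.6]
width: 0.0381
t: 5.15
ee_pos: [0.4581, 0.1896, 0.0408]
ee_rot: [-180.0, -0.0, 96.0]
contact_force: [0.4, -0.0, -0.9]
width: 0.038
```

```bash
python3 -m inch '[[0.1,[0,0,-0.001],0],[0.1,[0,0,0],0]]';python3 -m inch '[[0.1,[0,0,-0.001],0],[0.1,[0,0,0],0],[0.1,[0,0,0],0]]'
```

```text
t: 5.32
ee_pos: [0.4581, 0.1896, 0.0397]
ee_rot: [-180.0, 0.0, 96.0]
contact_force: [-1.0, -0.8, -0.9]
width: 0.0384
t: 5.57
ee_pos: [0.4582, 0.1896, 0.0392]
ee_rot: [180.0, -0.0, 96.0]
contact_force: [-1.9, -0.5, 6.8]
width: 0.0383
```

Contact came at z 0.039 with about +7 N, as expected. I'll release and rise.

```bash
python3 -m inch '[[0.6,[0,0,0],0],[0.75,[0,0,0],0],[0.75,[0,0,0],0],[0.75,[0,0,0],0],[0.75,[0,0,0.005],0]]';python3 -m inch '[[0.75,[0,0,0.03],0],[1,[0,0,0.04],0],[1,[0,0,0.04],0],[1,[0,0,0.04],0],[1,[0,0,0],0]]'; python3 see.py w5 .457 .189 .04 .03 .1
```

```text
t: 5.98
ee_pos: [0.4577, 0.1894, 0.0433]
ee_rot: [-179.9, 0.0, 96.0]
contact_force: [-0.8, 0.2, -0.8]
width: 0.064
t: 6.4
ee_pos: [0.4609, 0.1905, 0.2011]
ee_rot: [179.4, -0.1, 96.0]
contact_force: [1.3, 0.5, 1.3]
width: 0.0855
tcp [0.4609 0.1905 0.2011] [ 1.7938e+02 -1.2000e-01  9.6030e+01] j [ 17.1  18.  105.4   0.   56.   11.1] w 0.0855 t 6.4
n 1862 px 313.0 227.0 zmed/98 0.0593 0.0608
circle [457.5 189.4] 20.0
rect ((457.62396240234375, 190.08387756347656), (37.792076110839844, 37.79412841796875), 50.495933532714844)
```

View pics/w5.png

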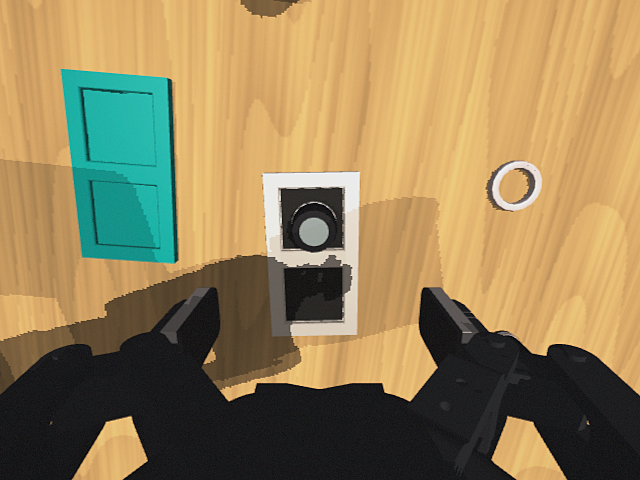

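The eyepiece stands centred in the far recess, seen at (313,227). Next is the short objective.

```bash
python3 -m inch '[[1,[0.0237,-0.0297,0],0],[1,[0.0237,-0.0297,0],0],[1,[0.0237,-0.0297,0],0],[1,[0.0237,-0.0297,0],0],[1,[0.0237,-0.0297,0],0]]';python3 -m inch '[[1,[0.0237,-0.0297,0],0],[1,[0.0237,-0.0297,0],0],[1,[0.0237,-0.0297,0],0],[1,[0.0237,-0.0297,0],0],[1,[0,0,0],0]]'; python3 -m inch '[[1,[0,0,0],0]]'; python3 see.py w6 .672 -.078 .04 .03 .1
```

```text
t: 6.87
ee_pos: [0.577, 0.0394, 0.1928]
ee_rot: [-179.9, -0.0, 96.0]
contact_force: [-0.0, 1.0, 0.3]
width: 0.0853
t: 7.28
ee_pos: [0.6735, -0.0828, 0.1921]
ee_rot: [-180.0, 0.1, 95.8]
contact_force: [0.8, 0.9, -0.2]
width: 0.0855
t: 7.37
ee_pos: [0.6713, -0.0791, 0.1919]
ee_rot: [-179.9, -0.0, 95.9]
contact_force: [-0.9, 0.4, -0.5]
width: 0.0852
tcp [ 0.6713 -0.0791  0.1919] [-1.7987e+02 -4.0000e-02  9.5890e+01] j [-10.7  36.5  77.1   0.   66.5 -16.6] w 0.0852 t 7.3667
n 2064 px 317.0 224.0 zmed/98 0.0425 0.0442
circle [669.4 -78.8] 22.2
rect ((669.2303466796875, -78.57826232910156), (43.404136657714844, 43.343406677246094), 5.8452253341674805)
```

View pics/w6.png

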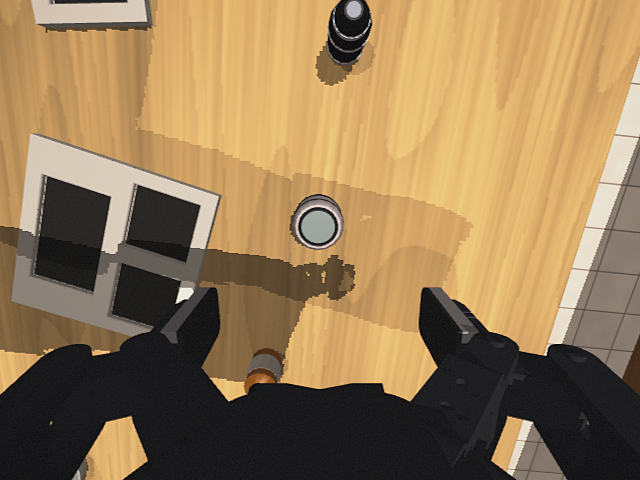

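The wrist view shows the short objective at (317,224), stout and bare metal with a glass disc, with its top at 42–44 mm. The two views agree within 3 mm.

```bash
python3 -m inch '[[1,[-0.001,0,-0.03],0],[1,[0,0,-0.035],0],[1,[0,0,-0.035],0],[1,[0,0,-0.03],0],[1,[0,0,-0.02],0]]'; python3 -m inch '[[1,[0,0,-0.01],0],[1,[0,0,-0.004],0],[1,[0,0,0],0]]'
```

```text
t: 7.83
ee_pos: [0.6681, -0.0759, 0.0404]
ee_rot: [-179.8, -0.1, 96.1]
contact_force: [-0.3, -0.2, 0.7]
width: 0.0853
t: 8.08
ee_pos: [0.6701, -0.077, 0.0298]
ee_rot: [-180.0, -0.0, 96.1]
contact_force: [0.5, -0.1, -1.2]
width: 0.0857
```

```bash
python3 -m inch '[[1,[0,-0.001,-0.003],0],[0.1,[0,0,0],0],[0.1,[0,0,0],0],[0.1,[0,0,0],0],[0.1,[0,0,0],0]]'; python3 -m inch '[[0.1,[0,0,0],0],[0.1,[0,0,0],0],[0.1,[0,0,0],0]]'
```

```text
t: 8.5
ee_pos: [0.6709, -0.0788, 0.0279]
ee_rot: [179.9, 0.0, 96.0]
contact_force: [-1.3, 0.8, 3.4]
width: 0.0427
t: 8.75
ee_pos: [0.6709, -0.0788, 0.0279]
ee_rot: [179.9, 0.0, 96.0]
contact_force: [-2.3, 0.1, 6.7]
width: 0.0428
```

```bash
python3 -m inch '[[0.1,[0,0,0.01],0],[0.1,[0,0,0.025],0],[0.1,[0,0,0.03],0],[0.1,[0,0,0.03],0],[0.1,[0,0,0.01],0]]'; python3 held.py w7 319 330 20; python3 -m inch '[[0.1,[-0.025,0.023,0],0],[0.1,[-0.027,0.024,0],0],[0.1,[-0.027,0.024,0],0],[0.1,[-0.027,0.024,0],0],[0.1,[-0.027,0.024,0],0]]';  python3 -m inch '[[0.1,[-0.027,0.024,0],0],[0.1,[-0.027,0.024,0],0],[0.1,[-0.0185,0.020,0],0],[0.1,[0,0,0],0],[0.1,[0,0,0],0]]'; python3 held.py w8 319 340 12
```

```text
t: 9.17
ee_pos: [0.6721, -0.079, 0.1371]
ee_rot: [179.7, 0.1, 96.0]
contact_force: [0.4, -0.1, -1.1]
width: 0.0424
mean [ 0.6719 -0.078   0.1521] rel tcp [-0.0002  0.001   0.015 ] tilt rad [0.003 0.005] res 0.0005
t: 9.63
ee_pos: [0.5352, 0.0412, 0.1306]
ee_rot: [-179.9, -0.0, 96.0]
contact_force: [0.5, 1.5, -1.2]
width: 0.0423
t: 10.05
ee_pos: [0.4639, 0.1089, 0.1312]
ee_rot: [-179.9, 0.0, 96.1]
contact_force: [0.8, -0.3, -1.8]
width: 0.0423
mean [0.4642 0.1059 0.1463] rel tcp [ 0.0003 -0.0031  0.0151] tilt rad [0.013 0.036] res 0.0006
```

View pics/w8.png

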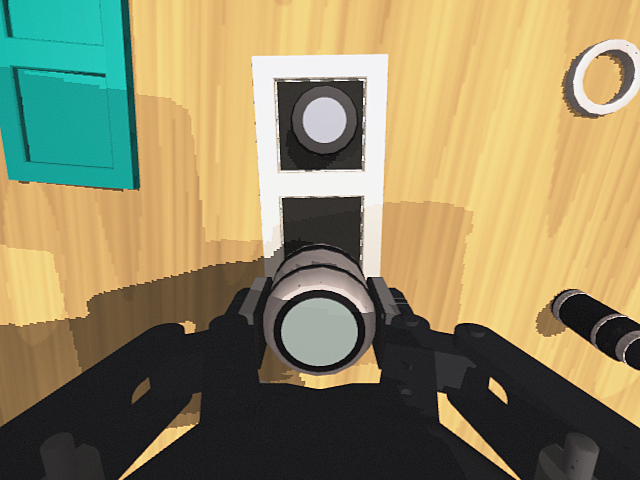

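The short objective is held at (319,330) over the near recess at (322,220). I'll recheck the tilt on a larger patch, then lower.

```bash
python3 held.py w9 319 330 30; python3 -m inch '[[0.1,[0.001,0.001,-0.03],0],[0.1,[0,0,-0.03],0],[0.1,[0,0,-0.02],0],[0.1,[0,0,-0.01],0],[0.1,[0,0,0],0]]';python3 -m inch '[[0.1,[0,0,-0.003],0],[0.1,[0,0,0],0]]'
```

```text
mean [0.4647 0.1093 0.1464] rel tcp [-0.0001  0.0009  0.0151] tilt rad [-0.003  0.006] res 0.0005
t: 10.57
ee_pos: [0.4654, 0.1085, 0.0399]
ee_rot: [-179.8, 0.0, 96.0]
contact_force: [0.4, 0.2, -2.8]
width: 0.0421
t: 10.73
ee_pos: [0.4667, 0.1091, 0.0394]
ee_rot: [179.9, -0.0, 96.0]
contact_force: [-1.0, 0.3, -1.3]
width: 0.0423
```

```bash
python3 -m inch '[[0.1,[0,0,-0.003],0],[0.1,[0,0,-0.002],0],[0.1,[0,0,0],0]]';python3 -m inch '[[0.1,[0,0,-0.001],0],[0.1,[0,0,0],0]]'
```

```text
t: 10.98
ee_pos: [0.4661, 0.1093, 0.034]
ee_rot: [180.0, -0.0, 96.0]
contact_force: [-0.4, 0.8, -1.6]
width: 0.0426
t: 11.15
ee_pos: [0.466, 0.1093, 0.0329]
ee_rot: [180.0, 0.0, 96.0]
contact_force: [-0.8, 1.1, -1.5]
width: 0.0428
```

```bash
python3 -m inch '[[0.1,[0,0,-0.001],0],[0.1,[0,0,0],0]]';python3 -m inch '[[0.1,[0,0,-0.0005],0],[0.1,[0,0,0],0]]'
```

```text
t: 11.32
ee_pos: [0.4661, 0.1093, 0.0328]
ee_rot: [180.0, 0.0, 96.0]
contact_force: [-6.0, -1.8, 17.1]
width: 0.0423
t: 11.48
ee_pos: [0.4661, 0.1093, 0.0328]
ee_rot: [180.0, 0.0, 96.0]
contact_force: [-8.1, -1.9, 25.7]
width: 0.0423
```

```bash
python3 -m inch '[[0.65,[0,0,0.0005],0],[0.75,[0,0,0],0],[0.75,[0,0,0],0],[0.75,[0,0,0],0],[0.75,[0,0,0.01],0]]';python3 -m inch '[[0.75,[0,0,0.03],0],[1,[0,0,0.04],0],[1,[0,0,0.04],0],[1,[0,0,0.04],0],[1,[0,0,0],0]]'; python3 see.py w10 .466 .109 .04 .035 .1
```

```text
t: 11.9
ee_pos: [0.4651, 0.1092, 0.0408]
ee_rot: [-179.8, 0.0, 96.0]
contact_force: [-1.1, -0.4, -0.5]
width: 0.0643
t: 12.32
ee_pos: [0.4687, 0.1097, 0.1993]
ee_rot: [179.4, -0.0, 96.0]
contact_force: [0.9, -0.2, 1.4]
width: 0.0851
tcp [0.4687 0.1097 0.1993] [ 1.7937e+02 -2.0000e-02  9.6020e+01] j [  7.6  16.5 107.9   0.   55.    1.6] w 0.0851 t 12.3167
n 2022 px 313.0 224.0 zmed/98 0.0475 0.0492
circle [465.7 109.3] 22.3
rect ((465.81939697265625, 109.74172973632812), (43.519500732421875, 43.654640197753906), 16.573535919189453)
```

View pics/w10.png

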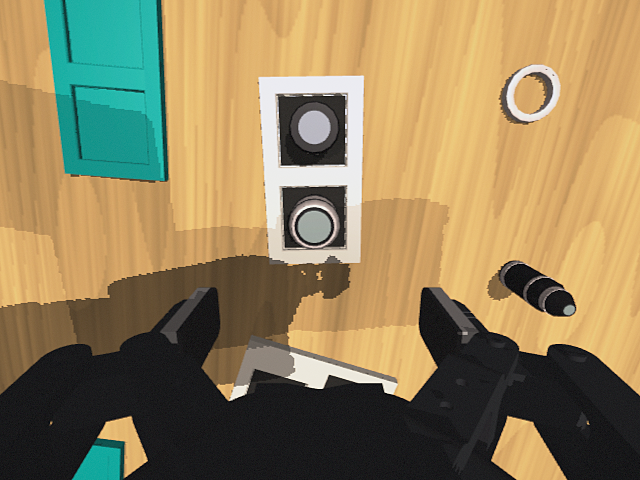

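Both pieces of the two-recess kit stand in their recesses, the eyepiece at (314,130) and the short objective at (314,222). Next is the tall objective.

```bash
python3 -m inch '[[1,[0.035,-0.006,0],-0.11],[1,[0.036,-0.007,0],-0.11],[1,[0.036,-0.007,0],-0.11],[1,[0.036,-0.007,0],0],[1,[0.036,-0.007,0],0]]';python3 -m inch '[[1,[0.035,-0.005,0],0],[1,[0,0,0],0],[1,[0,0,0],0]]'; python3 see.py w11 .681 .07 .035 .04 .1
```

```text
t: 12.78
ee_pos: [0.6459, 0.0748, 0.1909]
ee_rot: [-179.9, 0.0, 77.1]
contact_force: [-0.4, -0.2, 0.2]
width: 0.0855
t: 13.03
ee_pos: [0.6801, 0.0698, 0.1898]
ee_rot: [-179.9, 0.0, 77.1]
contact_force: [-0.1, 0.1, -0.8]
width: 0.0855
tcp [0.6801 0.0698 0.1898] [-1.7986e+02  4.0000e-02  7.7070e+01] j [ 2.  37.5 75.7 -0.  67.  14.9] w 0.0855 t 13.0333
n 1207 px 315.0 231.0 zmed/98 0.0717 0.0813
circle [676.7  70.1] 15.1
rect ((676.7517700195312, 71.24820709228516), (27.311676025390625, 29.474153518676758), 74.69535827636719)
```

View pics/w11.png

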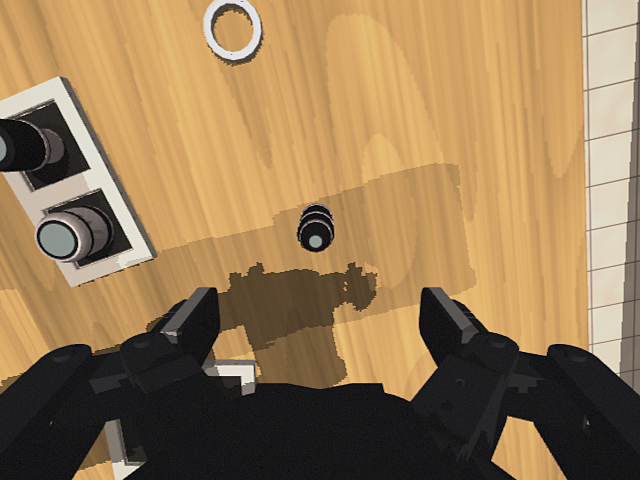

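The tall objective is at (315,231): slim, black, with bands, and its top at about 80 mm.

```bash
python3 -m inch '[[1,[-0.002,0,-0.03],0],[1,[0,0,-0.035],0],[1,[0,0,-0.035],0],[1,[0,0,-0.03],0],[1,[0,0,-0.014],0]]'; python3 -m inch '[[1,[0,0,-0.008],0],[1,[0,0,0],0],[0.1,[0,0,0],0],[0.1,[0,0,0],0],[0.1,[0,0,0],0]]';python3 -m inch '[[0.1,[0,0,0],0],[0.1,[0,0,0],0],[0.1,[0,0,0],0],[0.1,[0,0,0],0]]'
```

```text
t: 13.5
ee_pos: [0.6747, 0.0706, 0.0439]
ee_rot: [-179.7, 0.1, 77.1]
contact_force: [-0.4, 0.3, -0.8]
width: 0.0853
t: 13.92
ee_pos: [0.6788, 0.0703, 0.0417]
ee_rot: [179.9, -0.0, 77.1]
contact_force: [0.3, 0.4, 0.8]
width: 0.0516
t: 14.25
ee_pos: [0.6783, 0.0703, 0.041]
ee_rot: [179.9, -0.0, 77.1]
contact_force: [-2.5, -0.3, 5.8]
width: 0.0285
```

```bash
python3 -m inch '[[0.1,[0,0,0.01],0],[0.1,[0,0,0.025],0],[0.1,[0,0,0.03],0],[0.1,[0,0,0.03],0],[0.1,[0,0,0.01],0]]'; python3 -m inch '[[0.1,[-0.02,-0.022,0],0],[0.1,[-0.025,-0.027,0],0],[0.1,[-0.025,-0.027,0],0],[0.1,[-0.025,-0.027,0],0],[0.1,[-0.025,-0.027,0],0]]';  python3 -m inch '[[0.1,[-0.022,-0.025,0],0],[0.1,[-0.014,-0.016,0],0],[0.1,[0,0,0],0],[0.1,[0,0,0],0]]'; cat > tr3.py <<'E'
import sys
from wr import *
s,g,P=wcloud(sys.argv[1]); print(s['ee_pos'].round(4),s['ee_rot'].round(1))
X,Y,Z=P[...,0],P[...,1],P[...,2]
gray=g['pixels'].max(2)
m=(np.hypot(X-.4765,Y+.13)<.14)&(Z>.0085)&(Z<.014)&(gray>90)
print(m.sum(),cv2.minAreaRect(P[m][:,:2].astype(np.float32)*1000))
m=((np.hypot(X-.4765,Y+.13)<.13)&(Z<.0078)&(Z>.002)&(gray<70)).astype(np.uint8)
k,l,st,ce=cv2.connectedComponentsWithStats(m)
for i in range(1,k):
  if st[i,4]>150: print(st[i],cv2.minAreaRect(P[l==i][:,:2].astype(np.float32)*1000),np.nanmedian(Z[l==i]).round(4))
E
python3 tr3.py w12
```

```text
t: 14.67
ee_pos: [0.6796, 0.0704, 0.1501]
ee_rot: [179.7, -0.1, 77.1]
contact_force: [-0.1, -0.2, -1.3]
width: 0.0287
t: 15.08
ee_pos: [0.5562, -0.0606, 0.1444]
ee_rot: [-180.0, 0.0, 77.1]
contact_force: [0.4, -0.4, -2.8]
width: 0.0291
t: 15.42
ee_pos: [0.5214, -0.1014, 0.1447]
ee_rot: [-180.0, -0.0, 77.0]
contact_force: [-0.4, -0.1, -1.9]
width: 0.0291
[ 0.5214 -0.1014  0.1447] [-180.   -0.   77.]
12056 ((473.9215393066406, -130.8217010498047), (171.1453094482422, 170.45809936523438), 76.53286743164062)
[ 284  192   75   72 4743] ((523.0634765625, -100.43972778320312), (59.587547302246094, 59.33073806762695), 76.819091796875) 0.0058
[ 184  216   78  114 7013] ((435.48858642578125, -121.53883361816406), (102.07447052001953, 59.72113800048828), 76.58566284179688) 0.0058
```

View pics/w12.png

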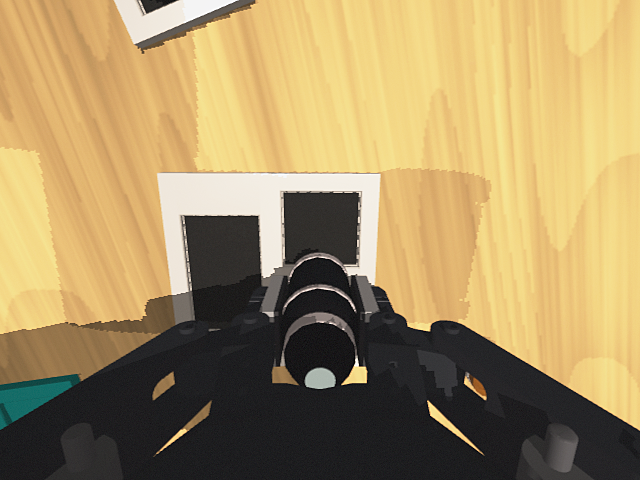

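The tall objective, seen at (320,330), is held straight over the +y square recess at (322,228). Lowering.

```bash
python3 -m inch '[[0.1,[0.001,0,-0.03],0],[0.1,[0,0,-0.03],0],[0.1,[0,0,-0.02],0],[0.1,[0,0,-0.01],0],[0.1,[0,0,-0.003],0]]';python3 -m inch '[[0.1,[0,0,0],0],[0.1,[0,0,-0.001],0],[0.1,[0,0,0],0]]'
```

```text
t: 15.88
ee_pos: [0.5226, -0.0998, 0.0501]
ee_rot: [-179.8, -0.0, 77.2]
contact_force: [-1.0, 0.9, -2.6]
width: 0.0287
t: 16.13
ee_pos: [0.5237, -0.1008, 0.0519]
ee_rot: [179.9, 0.0, 77.1]
contact_force: [-0.3, -0.1, -1.7]
width: 0.0287
```

```bash
python3 -m inch '[[0.1,[0,0,-0.002],0],[0.1,[0,0,-0.002],0],[0.1,[0,0,0],0]]';python3 -m inch '[[0.1,[0,0,-0.001],0],[0.1,[0,0,0],0]]'
```

```text
t: 16.38
ee_pos: [0.523, -0.1008, 0.0468]
ee_rot: [180.0, 0.0, 77.1]
contact_force: [0.3, 1.2, -1.7]
width: 0.0285
t: 16.55
ee_pos: [0.523, -0.1008, 0.046]
ee_rot: [180.0, 0.0, 77.1]
contact_force: [-0.3, -0.8, -0.4]
width: 0.0288
```

```bash
python3 -m inch '[[0.1,[0,0,-0.001],0],[0.1,[0,0,0],0]]'
```

```text
t: 16.72
ee_pos: [0.5231, -0.1008, 0.0459]
ee_rot: [180.0, 0.0, 77.1]
contact_force: [-5.5, 0.9, 15.0]
width: 0.0288
```

Contact at z 0.046. Release.

```bash
python3 -m inch '[[0.5,[0,0,0.0005],0],[0.65,[0,0,0],0],[0.65,[0,0,0],0],[0.65,[0,0,0],0],[0.65,[0,0,0.01],0]]';python3 -m inch '[[0.65,[0,0,0.03],0],[0.65,[0,0,0.04],0],[1,[0,0,0.04],0],[1,[0,0,0.03],0],[1,[0,0,0],0]]'; python3 see.py w13 .523 -.1 .035 .04 .1
```

```text
t: 17.13
ee_pos: [0.522, -0.1005, 0.0542]
ee_rot: [-179.8, -0.0, 77.1]
contact_force: [-1.4, -0.1, -0.3]
width: 0.0556
t: 17.55
ee_pos: [0.5253, -0.1013, 0.202]
ee_rot: [179.4, 0.0, 77.1]
contact_force: [-0.0, -0.9, 1.0]
width: 0.0852
tcp [ 0.5253 -0.1013  0.202 ] [1.7943e+02 3.0000e-02 7.7120e+01] j [-15.9  21.5 100.   -0.   57.8  -3. ] w 0.0852 t 17.55
n 1169 px 314.0 229.0 zmed/98 0.0766 0.0864
circle [ 522.4 -101.3] 15.1
rect ((522.6138916015625, -99.72102355957031), (26.80263900756836, 29.511085510253906), 77.24248504638672)
```

View pics/w13.png

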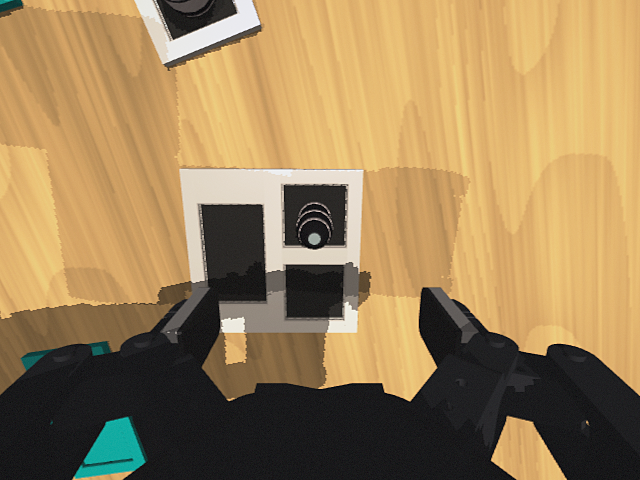

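The tall objective stands in the recess at (314,225). Next is the dropper bottle.

```bash
python3 -m inch '[[1,[0.02,-0.027,0],0],[1,[0.022,-0.029,0],0],[1,[0.022,-0.029,0],0],[1,[0.022,-0.029,0],0],[1,[0.022,-0.027,0],0]]';python3 -m inch '[[1,[0,0,0],0],[1,[0,0,0],0]]'; python3 see.py w14 .632 -.241 .03 .03 .1; python3 see.py w14b .632 -.241 .03 .052 .1
```

```text
t: 18.02
ee_pos: [0.6312, -0.2432, 0.1941]
ee_rot: [-179.9, -0.0, 77.1]
contact_force: [0.3, 0.7, -0.3]
width: 0.0858
t: 18.18
ee_pos: [0.6307, -0.2426, 0.1933]
ee_rot: [-179.9, -0.0, 77.0]
contact_force: [0.3, 0.2, 0.1]
width: 0.0854
tcp [ 0.6307 -0.2426  0.1933] [-1.7986e+02 -3.0000e-02  7.7030e+01] j [-25.   36.4  77.    0.   66.7 -12. ] w 0.0854 t 18.1833
n 1164 px 318.0 225.0 zmed/98 0.0468 0.0723
circle [ 629.9 -242.7] 16.2
rect ((629.8184814453125, -242.37255859375), (31.923084259033203, 31.44835662841797), 45.166831970214844)
tcp [ 0.6303 -0.2416  0.1937] [-1.7986e+02 -4.0000e-02  7.7080e+01] j [-24.9  36.3  77.1   0.   66.7 -12. ] w 0.0856 t 18.2333
n 509 px 319.0 232.0 zmed/98 0.063 0.0729
circle [ 630.  -242.8] 10.0
rect ((629.74951171875, -242.68934631347656), (19.54737663269043, 19.16875457763672), 76.68026733398438)
```

View pics/w14.png

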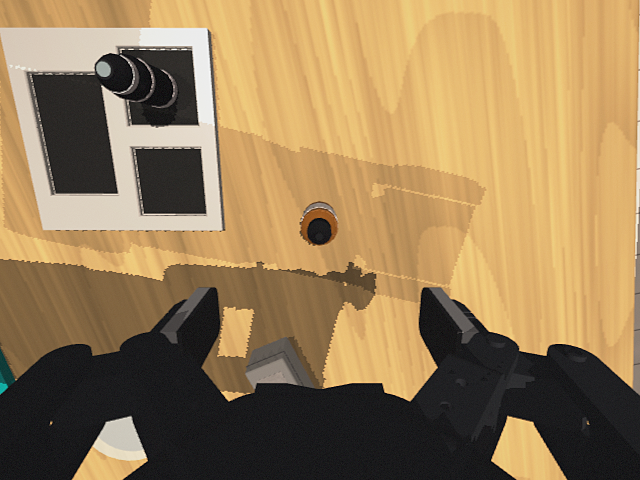

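The bottle is at (318,225): amber glass, black cap, its axis at (630,-242.5) mm and its top at 72 mm, right under the TCP.

```bash
python3 -m inch '[[1,[0,0,-0.03],0],[1,[0,0,-0.035],0],[1,[0,0,-0.035],0],[1,[0,0,-0.03],0],[1,[0,0,-0.02],0]]'; python3 -m inch '[[1,[0,0,-0.01],0],[1,[0,0,-0.005],0],[1,[0,0,0],0]]'
```

```text
t: 18.7
ee_pos: [0.6291, -0.2399, 0.0422]
ee_rot: [-179.8, -0.1, 77.2]
contact_force: [-0.2, -0.7, 0.2]
width: 0.085
t: 18.95
ee_pos: [0.6307, -0.2411, 0.0302]
ee_rot: [-180.0, -0.0, 77.1]
contact_force: [-0.3, 0.3, 0.6]
width: 0.0853
```

```bash
python3 -m inch '[[1,[-0.0005,-0.001,-0.002],0],[0.1,[0,0,0],0],[0.1,[0,0,0],0],[0.1,[0,0,0],0],[0.1,[0,0,0],0]]'; python3 -m inch '[[0.1,[0,0,0],0],[0.1,[0,0,0],0],[0.1,[0,0,0],0],[0.1,[0,0,0],0]]'; python3 -m inch '[[0.1,[0,0,0.01],0],[0.1,[0,0,0.025],0],[0.1,[0,0,0.03],0],[0.1,[0,0,0.03],0],[0.1,[0,0,0.015],0]]'
```

```text
t: 19.37
ee_pos: [0.6307, -0.2428, 0.0289]
ee_rot: [180.0, 0.0, 77.1]
contact_force: [1.1, 0.4, -0.9]
width: 0.0388
t: 19.7
ee_pos: [0.6308, -0.2429, 0.029]
ee_rot: [179.9, 0.0, 77.1]
contact_force: [-1.0, 0.5, 5.5]
width: 0.0306
t: 20.12
ee_pos: [0.6314, -0.2432, 0.1426]
ee_rot: [179.8, 0.0, 77.1]
contact_force: [0.3, -1.4, -0.7]
width: 0.0306
```

```bash
python3 -m inch '[[0.1,[-0.03,0.015,0],0],[0.1,[-0.036,0.018,0],0],[0.1,[-0.036,0.018,0],0],[0.1,[-0.025,0.013,0],0],[0.1,[0,0,0],0]]';python3 -m inch '[[0.1,[0,0,0],0]]'; python3 tr3.py w15; python3 - <<'E'
from h import *
save('s2.png',get_image('scene')['pixels'])
E
```

```text
t: 20.53
ee_pos: [0.4989, -0.1762, 0.1383]
ee_rot: [-179.8, -0.1, 77.1]
contact_force: [0.9, -0.4, -0.0]
width: 0.0305
t: 20.62
ee_pos: [0.5028, -0.1783, 0.1391]
ee_rot: [180.0, 0.0, 77.1]
contact_force: [0.9, -0.2, -1.1]
width: 0.0302
[ 0.5028 -0.1783  0.1391] [180.    0.   77.1]
25759 ((474.14434814453125, -130.8430633544922), (170.9143524169922, 170.62879943847656), 76.69696807861328)
[ 281   82   83   86 4586] ((522.9954833984375, -100.79721069335938), (59.40910339355469, 59.19502639770508), 76.76354217529297) 0.0058
[  171   110    88   134 10322] ((435.7841491699219, -121.2364273071289), (100.89897155761719, 59.94445037841797), 76.89739227294922) 0.0058
[ 284  194   76   74 4961] ((504.778564453125, -178.775146484375), (60.05448913574219, 59.36414337158203), 76.95079803466797) 0.0058
```

View pics/w15.png

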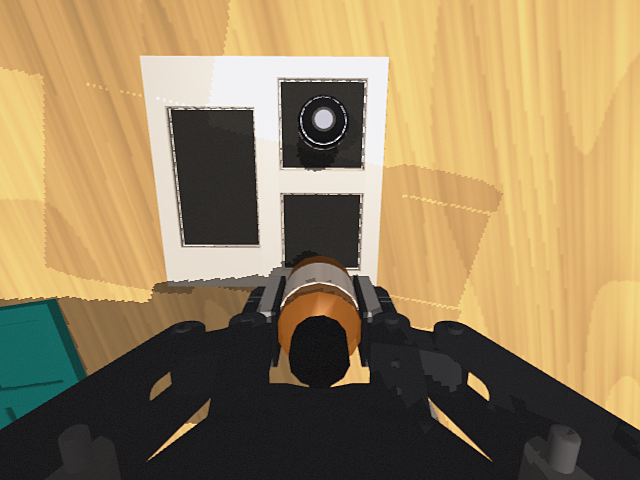

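View pics/s2.png

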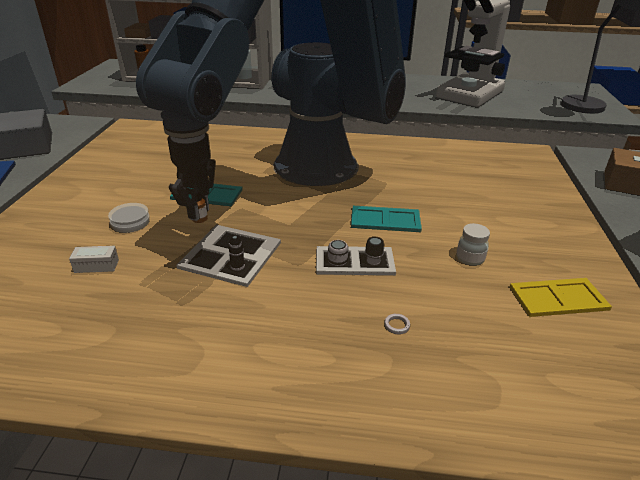

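The bottle is held at (320,330) above the free square recess at (322,230). In the scene view the three placed things stand upright. Lowering.

```bash
python3 -m inch '[[0.1,[0.001,0,-0.03],0],[0.1,[0,0,-0.03],0],[0.1,[0,0,-0.025],0],[0.1,[0,0,-0.01],0],[0.1,[0,0,-0.003],0]]';python3 -m inch '[[0.1,[0,0,0],0],[0.1,[0,0,-0.001],0],[0.1,[0,0,0],0]]'
```

```text
t: 21.13
ee_pos: [0.5042, -0.1787, 0.0386]
ee_rot: [-179.8, -0.0, 77.1]
contact_force: [0.1, 1.0, -0.9]
width: 0.0303
t: 21.38
ee_pos: [0.5053, -0.1791, 0.0405]
ee_rot: [179.9, 0.0, 77.1]
contact_force: [0.4, -0.3, -1.2]
width: 0.0306
```

```bash
python3 -m inch '[[0.1,[0,0,-0.003],0],[0.1,[0,0,-0.002],0],[0.1,[0,0,0],0]]';python3 -m inch '[[0.1,[0,0,-0.001],0],[0.1,[0,0,0],0]]'
```

```text
t: 21.63
ee_pos: [0.5044, -0.1787, 0.0343]
ee_rot: [180.0, 0.0, 77.1]
contact_force: [-0.0, -0.1, -0.8]
width: 0.0307
t: 21.8
ee_pos: [0.5045, -0.1787, 0.0339]
ee_rot: [180.0, 0.0, 77.1]
contact_force: [-2.7, 1.1, 6.7]
width: 0.0305
```

```bash
python3 -m inch '[[0.1,[0,0,-0.001],0],[0.1,[0,0,0],0]]'
```

```text
t: 21.97
ee_pos: [0.5046, -0.1788, 0.0339]
ee_rot: [180.0, 0.0, 77.1]
contact_force: [-7.2, 1.5, 23.1]
width: 0.0303
```

Contact at z 0.034. I'll release and rise, then go to the slide box.

```bash
python3 -m inch '[[0.5,[0,0,0.001],0],[0.65,[0,0,0],0],[0.65,[0,0,0],0],[0.65,[0,0,0],0],[0.65,[0,0,0.01],0]]';python3 -m inch '[[0.65,[0,0,0.03],0],[0.65,[0,0,0.04],0],[1,[0,0,0.04],0],[1,[0,0,0.04],0],[1,[0,0,0],0]]'; python3 see.py w16 .504 -.179 .035 .03 .1
```

```text
t: 22.38
ee_pos: [0.5035, -0.1783, 0.0421]
ee_rot: [-179.8, -0.0, 77.1]
contact_force: [-0.1, 0.5, -0.5]
width: 0.0555
t: 22.8
ee_pos: [0.5071, -0.1799, 0.2013]
ee_rot: [179.4, 0.1, 77.1]
contact_force: [0.5, -0.2, 1.2]
width: 0.0853
tcp [ 0.5071 -0.1799  0.2013] [1.7936e+02 1.3000e-01 7.7110e+01] j [-24.5  21.9  99.7   0.   57.8 -11.6] w 0.0853 t 22.8
n 1183 px 313.0 223.0 zmed/98 0.0517 0.0773
circle [ 504.1 -178.9] 16.4
rect ((504.39031982421875, -178.57833862304688), (31.797800064086914, 31.691007614135742), 7.296401500701904)
```

View pics/w16.png

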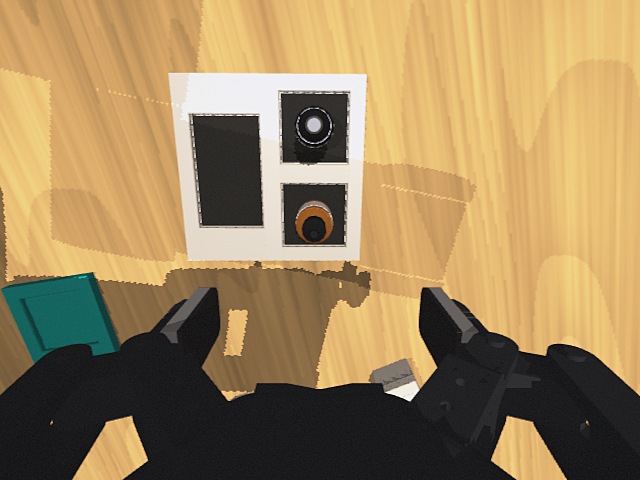

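The bottle stands in its recess at (313,222). Now the slide box.

```bash
python3 -m inch '[[1,[0.008,-0.037,0],0.07],[1,[0.008,-0.038,0],0.07],[1,[0.008,-0.038,0],0.07],[1,[0.008,-0.038,0],0.07],[1,[0.008,-0.038,0],0.07]]';python3 -m inch '[[1,[0.008,-0.036,0],0.06],[1,[0,0,0],0],[1,[0,0,0],0]]'; python3 see.py w17 .555 -.404 .06 .034 .06
```

```text
t: 23.27
ee_pos: [0.544, -0.3692, 0.1924]
ee_rot: [-179.9, -0.1, 97.4]
contact_force: [0.6, 0.8, 0.5]
width: 0.0856
t: 23.52
ee_pos: [0.5517, -0.4048, 0.1916]
ee_rot: [-179.9, -0.1, 100.5]
contact_force: [0.5, 0.9, -0.3]
width: 0.0855
tcp [ 0.5517 -0.4048  0.1916] [-1.7992e+02 -1.0000e-01  1.0047e+02] j [-40.2  37.4  75.6   0.   67.2 -50.6] w 0.0855 t 23.5167
n 4747 px 323.0 226.0 zmed/98 0.0405 0.042
circle [ 554.4 -405.7] 45.8
rect ((553.9451293945312, -406.2235412597656), (43.62643051147461, 84.21131134033203), 11.654373168945312)
```

View pics/w17.png

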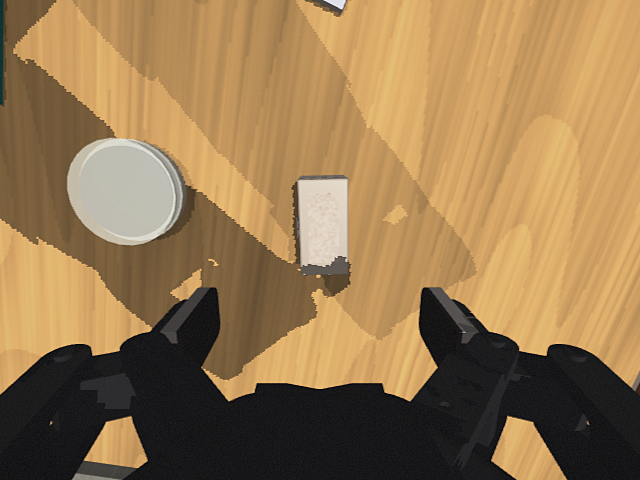

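The box is at (323,226), lid patch up, dishes well clear at (125,190). Its centre is (554,-406) mm and its top 40–42 mm.

```bash
python3 -m inch '[[1,[0.002,-0.001,-0.03],0.02],[1,[0,0,-0.035],0],[1,[0,0,-0.035],0],[1,[0,0,-0.03],0],[1,[0,0,-0.02],0]]'; python3 -m inch '[[1,[0,0,-0.01],0],[1,[0,0,-0.003],0],[1,[0,0,0],0]]'
```

```text
t: 23.98
ee_pos: [0.5533, -0.4021, 0.04]
ee_rot: [-179.8, -0.2, 101.8]
contact_force: [0.3, -0.7, -0.1]
width: 0.0853
t: 24.23
ee_pos: [0.5546, -0.404, 0.0305]
ee_rot: [-180.0, -0.0, 101.8]
contact_force: [0.6, 0.1, -0.1]
width: 0.0854
```

```bash
python3 -m inch '[[1,[0,-0.001,-0.003],0],[0.1,[0,0,0],0],[0.1,[0,0,0],0],[0.1,[0,0,0],0],[0.1,[0,0,0],0]]'; python3 -m inch '[[0.1,[0,0,0],0],[0.1,[0,0,0],0],[0.1,[0,0,0],0]]'; python3 -m inch '[[0.1,[0,0,0.01],0],[0.1,[0,0,0.025],0],[0.1,[0,0,0.03],0],[0.1,[0,0,0.03],0],[0.1,[0,0,0.015],0]]'; python3 -m inch '[[0.1,[0,0,0],0]]';python3 held.py w18 319 330 30
```

```text
t: 24.65
ee_pos: [0.5548, -0.4061, 0.0283]
ee_rot: [180.0, 0.1, 101.7]
contact_force: [1.3, -0.8, 1.3]
width: 0.0412
t: 24.9
ee_pos: [0.5548, -0.406, 0.0282]
ee_rot: [180.0, 0.1, 101.7]
contact_force: [-0.3, 0.8, 5.9]
width: 0.0408
t: 25.32
ee_pos: [0.5552, -0.4064, 0.1417]
ee_rot: [179.9, 0.2, 101.7]
contact_force: [0.7, -0.3, -0.4]
width: 0.0414
t: 25.4
ee_pos: [0.5557, -0.4068, 0.142]
ee_rot: [179.8, 0.3, 101.7]
contact_force: [0.7, -0.9, -1.5]
width: 0.0408
mean [ 0.5558 -0.4073  0.1546] rel tcp [ 0.     -0.0005  0.0126] tilt rad [0.003 0.004] res 0.0005
```

View pics/w18.png

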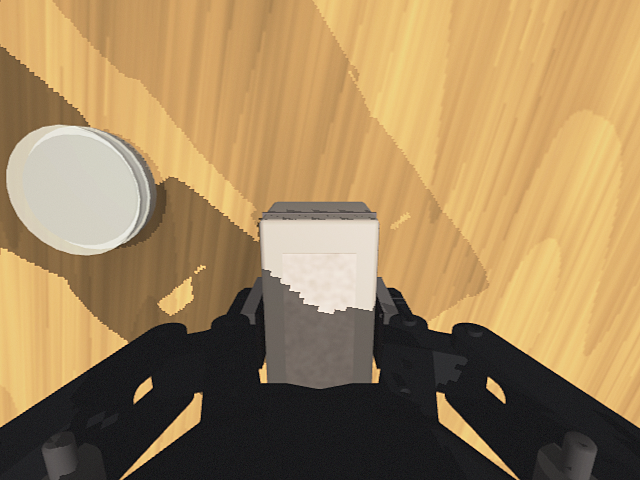

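The box is held level at (319,300). Moving it to the long recess while turning.

```bash
python3 -m inch '[[0.1,[-0.013,0.032,0],-0.055],[0.1,[-0.015,0.036,0],-0.055],[0.1,[-0.015,0.036,0],-0.055],[0.1,[-0.015,0.036,0],-0.055],[0.1,[-0.015,0.036,0],-0.055]]';  python3 -m inch '[[0.1,[-0.015,0.036,0],-0.055],[0.1,[-0.015,0.036,0],-0.055],[0.1,[-0.015,0.034,0],-0.05],[0.1,[0,0.003,0],0],[0.1,[0,0,0],0]]'; python3 tr3.py w19; python3 held.py w19b 319 330 30
```

```text
t: 25.87
ee_pos: [0.4795, -0.2277, 0.1357]
ee_rot: [-179.9, -0.1, 85.8]
contact_force: [0.9, -0.5, -0.4]
width: 0.0411
t: 26.28
ee_pos: [0.4353, -0.1191, 0.1364]
ee_rot: [-179.9, -0.0, 77.0]
contact_force: [-0.1, -0.4, -0.7]
width: 0.0409
[ 0.4353 -0.1191  0.1364] [-179.9   -0.    77. ]
14901 ((475.1536865234375, -128.42198181152344), (164.8549346923828, 170.8082275390625), 76.8249740600586)
[ 386  144   85   80 3573] ((522.8864135742188, -101.11932373046875), (59.715843200683594, 59.62685775756836), 76.88831329345703) 0.0058
[ 282  170   79   32 2338] ((445.0300598144531, -83.25273132324219), (23.314769744873047, 59.44611358642578), 76.17242431640625) 0.0058
[ 383  249   76   46 2052] ((507.1117858886719, -169.08859252929688), (38.937599182128906, 59.58936309814453), 77.8113021850586) 0.0058
mean [ 0.4362 -0.1208  0.1493] rel tcp [-0.     -0.0005  0.0126] tilt rad [-0.003  0.007] res 0.0005
```

View pics/w19.png

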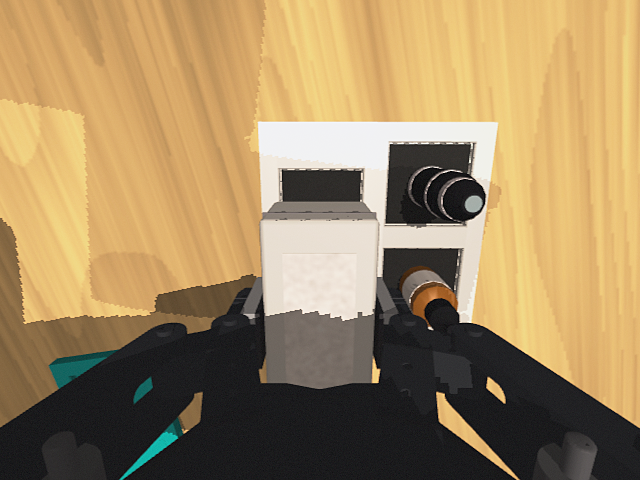

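The box is aligned above the long recess at (320,185), with the bottle and tall objective clear to the right. Lowering.

```bash
python3 -m inch '[[0.1,[0,-0.001,-0.03],0],[0.1,[0,0,-0.03],0],[0.1,[0,0,-0.022],0],[0.1,[0,0,-0.01],0],[0.1,[0,0,-0.003],0]]';python3 -m inch '[[0.1,[0,0,0],0],[0.1,[0,0,-0.001],0],[0.1,[0,0,0],0]]'
```

```text
t: 26.8
ee_pos: [0.4359, -0.1223, 0.0405]
ee_rot: [-179.8, -0.0, 76.8]
contact_force: [-1.6, 0.1, -1.3]
width: 0.0413
t: 27.05
ee_pos: [0.4371, -0.1221, 0.0422]
ee_rot: [179.9, 0.0, 76.8]
contact_force: [0.5, -0.6, -1.9]
width: 0.0412
```

```bash
python3 -m inch '[[0.1,[0,0,-0.004],0],[0.1,[0,0,-0.003],0],[0.1,[0,0,0],0]]';python3 -m inch '[[0.1,[0,0,-0.0015],0],[0.1,[0,0,0],0]]'
```

```text
t: 27.3
ee_pos: [0.4364, -0.1217, 0.0341]
ee_rot: [-180.0, -0.0, 76.8]
contact_force: [-0.5, -0.3, -1.9]
width: 0.0411
t: 27.47
ee_pos: [0.4365, -0.1217, 0.0331]
ee_rot: [180.0, 0.0, 76.8]
contact_force: [-2.0, 0.5, 6.8]
width: 0.0411
```

```bash
python3 -m inch '[[0.1,[0,0,-0.001],0],[0.1,[0,0,0],0]]'
```

```text
t: 27.63
ee_pos: [0.4366, -0.1217, 0.0331]
ee_rot: [180.0, 0.0, 76.8]
contact_force: [-7.2, 1.9, 26.1]
width: 0.041
```

Contact at 0.033. I'll release, rise, and move aside to check.

```bash
python3 -m inch '[[0.65,[0,0,0.001],0],[0.75,[0,0,0],0],[0.75,[0,0,0],0],[0.75,[0,0,0],0],[0.75,[0,0,0.01],0]]';python3 -m inch '[[0.75,[0,0,0.03],0],[0.75,[0,0,0.04],0],[1,[0,0,0.04],0],[1,[0,0,0.04],0],[1,[0,0,0.03],0]]'; python3 -m inch '[[1,[0,0,0.03],0],[1,[0.01,-0.01,0],0],[1,[0,0,0],0]]'; python3 - <<'E'
from wr import *
s,g,P=wcloud('w20'); save('s3.png',get_image('scene')['pixels'])
X,Y,Z=P[...,0],P[...,1],P[...,2]
print(s['ee_pos'],s['t'])
gs=get_image('scene'); Q=cloud(gs)
for n,x,y,r,zl in [('box',.436,-.1215,.055,.03),('tall',.5225,-.101,.03,.04),('drop',.504,-.179,.025,.035),('short',.4657,.109,.03,.035),('eye',.4575,.1895,.03,.035)]:
  for k,C in (('w',P),('s',Q)):
    m=(np.hypot(C[...,0]-x,C[...,1]-y)<r)&(C[...,2]>zl)&(C[...,2]<.12)
    if m.sum()>20: print(n,k,cv2.minAreaRect(C[m][:,:2].astype(np.float32)*1000),'z',np.percentile(C[m][:,2],[50,98]).round(4))
for n,x,y,r,zl in [('ring',.648,.24,.04,.004),('dish',.382,-.409,.06,.02),('jar',.409,.406,.05,.06)]:
    m=(np.hypot(Q[...,0]-x,Q[...,1]-y)<r)&(Q[...,2]>zl)&(Q[...,2]<.12); print(n,cv2.minAreaRect(Q[m][:,:2].astype(np.float32)*1000)[0])
E
```

```text
t: 28.05
ee_pos: [0.4356, -0.1214, 0.0419]
ee_rot: [-179.8, -0.0, 76.8]
contact_force: [-1.1, -0.1, -0.0]
width: 0.0639
t: 28.47
ee_pos: [0.4365, -0.1217, 0.2266]
ee_rot: [179.8, 0.0, 76.8]
contact_force: [1.2, -0.1, 1.0]
width: 0.0854
t: 28.72
ee_pos: [0.4478, -0.1327, 0.2551]
ee_rot: [179.7, 0.1, 76.8]
contact_force: [-0.0, 0.4, -0.6]
width: 0.0855
[ 0.44775548 -0.13271223  0.25511417] 28.7167
box w ((435.3145446777344, -121.3365478515625), (83.74772644042969, 44.252925872802734), 76.97916412353516) z [0.0455 0.0471]
box s ((438.91851806640625, -119.87739562988281), (87.22441864013672, 46.301307678222656), 75.87764739990234) z [0.0438 0.0466]
tall w ((520.5286865234375, -101.313232421875), (29.359233856201172, 27.079273223876953), 76.11522674560547) z [0.0765 0.0865]
tall s ((528.9085083007812, -100.1201171875), (23.21181297302246, 30.218557357788086), 10.322382926940918) z [0.0625 0.0853]
drop w ((503.24420166015625, -177.27444458007812), (32.28742218017578, 29.009258270263672), 24.957321166992188) z [0.0519 0.0773]
drop s ((510.2537536621094, -176.04698181152344), (26.48612403869629, 32.40180969238281), 26.219757080078125) z [0.05   0.0748]
short s ((469.4147033691406, 110.56517791748047), (41.2031364440918, 42.0879020690918), 48.303565979003906) z [0.0456 0.0488]
eye s ((462.1741027832031, 189.33840942382812), (36.737213134765625, 38.914424896240234), 66.70194244384766) z [0.0554 0.0605]
ring (648.5941162109375, 239.98001098632812)
dish (382.5711669921875, -408.1007995605469)
jar (410.79315185546875, 405.42657470703125)
```

View pics/w20.png

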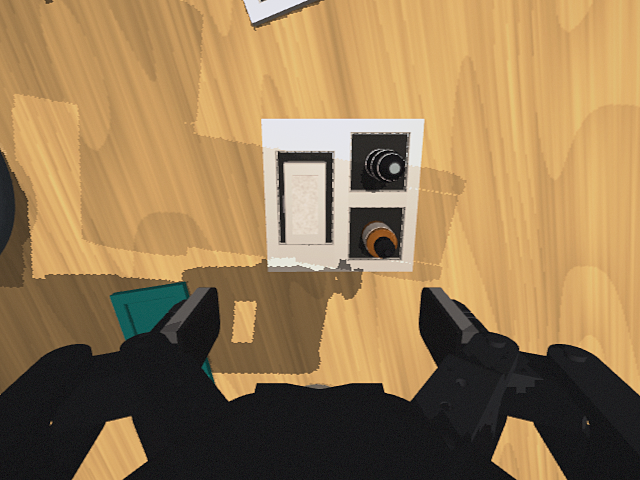

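View pics/s3.png

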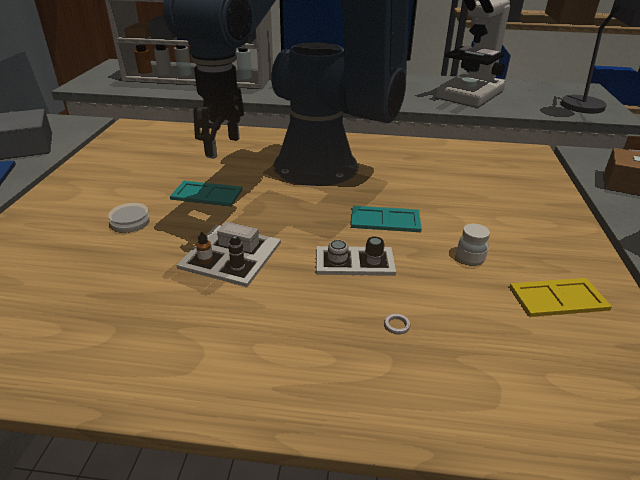

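All five things stand in their recesses. In the wrist view the box is at (306,198), the tall objective at (383,163) and the bottle at (378,238). In the scene view the two-recess kit is at (356,252). The bystanders haven't moved.

```bash
python3 -m inch '[[1,[0,0,0],0],[1,[0,0,0],0],[1,[0,0,0],0]]'; python3 -c "
from station import *
print(sign_off())"
```

```text
t: 29.12
ee_pos: [0.4461, -0.1315, 0.2523]
ee_rot: [-179.9, -0.0, 76.8]
contact_force: [-0.1, 0.0, 0.0]
width: 0.0856
the job is handed in; nothing more can be done
None
```

Both kits are made up and the job is handed in at about 29 s. The tall objective, dropper bottle and slide box are in the white three-recess tray. The short objective and eyepiece are in the white two-recess tray. I lowered each thing in steps until the wrist force showed contact, then released it.

**Position:** by the wrist camera, all five are within about 3 mm of their recess centres. The tops stand 5 mm higher than they did on the bench, so they are on the recess floors, and they look upright in the pictures.

**Bystanders:** the filter ring, dishes and jar read within about 2 mm of where they started.

**Disagreement:** the scene camera reads the placed things 3–8 mm farther out in x than the wrist camera. It sees mainly their near sides and carries an offset of 2–3 mm. Even its readings stay inside the 18 mm tolerance.

**Not fully checked:** I measured tilt in the grip only for the eyepiece, short objective and slide box (under 0.01 rad). One small-patch reading of 0.036 rad on the short objective was not confirmed by a larger patch. I did not measure tilt after release for any of them.

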